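# Load the ball feeder from the tray

### The job

Lift the grey cover of the ball feeder open until it leans back on its stop and stays there. Then take the steel tray by its upright tab, bring its open lip over the feeder's low guide rail and tip it gently so that all four grinding balls run into the groove and lie there in single file, without one falling on the table. Set the empty tray back down flat on the table, clear of the feeder, let go, leave the cover open, and leave the other things on the table where they are.

Things in the scene. Friction and masses are not known exactly. Their poses are not given: they have to be found in the camera images.
- feeder: Ball feeder, fixed: aluminium channel under a grey cover, 206 mm long (its y), 60 across (its x). Origin on the table under the groove's middle; z up. The tray comes from its -x side, where the low guide rail runs: x = -28 to -16 mm, flat top at z = 46 mm. Beyond is the back wall, x = 16 to 24 mm, top z = 60 mm, with the cover's hinge. Base plate 6 mm thick, x = -50 to +46 mm, y = -95 to +95 mm.
- feeder_groove (a point): Middle of the 90 degree V groove between rail and back wall, at the height of a lying ball's centre (feeder x = 0, y = 0, z = 31 mm). The groove is level and runs along feeder y between end walls at y = -97 and +97 mm; between rail and wall it is 32 mm wide at the top, so balls lie in it only one behind another. They stay about where they drop in.
- feeder_rail (a point): Middle of the guide rail's inner top edge (feeder x = -16, y = 0, z = 46 mm).
- cover_hinge (a point): Middle of the cover's hinge line (feeder x = +26, y = 0, z = 62 mm); the line runs along the feeder's y.
- cover (a joint): Hinge of the grey cover over the groove, rad: 0 shut, 1.92 on its stop, leaning back past upright. It swings up and over towards feeder +x, turns freely (120 g), falls shut below about 1.5 and falls on to its stop beyond about 1.65. The plate is 54 mm from hinge to free edge, with a 14 mm skirt under that edge.
- cover_tab (a point): Point at which to take the cover's lifting tab, 80 mm from the hinge line; moves with the cover. The tab is 22 mm wide (along feeder y), 8 mm thick, lies in the plane of the cover and sticks out 44 mm beyond its free edge at mid length; beside and under it is free space, its underside 59 mm above the table.
- tray: Loose steel tray, about 220 g empty, 131 mm long (its x), 104 wide (its y), walls 20 mm high. Origin on the table under the pan's middle; x points from grip tab to open lip, z up. Standing, its floor falls 8 degrees from the lip to the back, so balls stay at the back; tipped lip-down about 20 degrees they start rolling out (30 empties it). Front foot 15 mm high at x = 11 to 17 mm.
- tray_lip (a point): Middle of the upper edge of the tray's open lip, which has no wall (tray x = 59, y = 0, z = 24 mm).
- tray_tab (a point): Grip point of the upright tab at the tray's back (tray x = -66, y = 0, z = 66 mm). The tab is a plate 10 mm thick (along x; rolled top edge 12 mm), 40 mm wide (along y), rising to 86 mm above the table; the back wall and balls beside it reach no higher than 38 mm.
- ball0_center (a point): Centre of one of the four equal grinding balls, dark steel, 20 mm in diameter, 33 g; at the start side by side against the tray's back wall.
- ball1_center (a point): Centre of one of the four equal grinding balls, dark steel, 20 mm in diameter, 33 g; at the start side by side against the tray's back wall.
- ball2_center (a point): Centre of one of the four equal grinding balls, dark steel, 20 mm in diameter, 33 g; at the start side by side against the tray's back wall.
- ball3_center (a point): Centre of one of the four equal grinding balls, dark steel, 20 mm in diameter, 33 g; at the start side by side against the tray's back wall.
- timer: White bench timer, 38x70x60 mm; bystander. Origin under its middle.
- cup_a: White-lidded specimen cup at the far right, 54 mm wide, 70 mm high; bystander. Origin under its middle.
- cup_b: White-lidded specimen cup at the left, 54 mm wide, 70 mm high; bystander. Origin under its middle.
- roll: Roll of masking tape, 78 mm across, 19 mm high, near the table's front edge; bystander. Origin under its middle.
- pen: Black and white pen lying at the table's front edge, 140 mm; bystander. Origin under its middle.
- clip: Black binder clip with wire handles, 20x32x37 mm, beyond the work; bystander. Origin under its middle.

How it is judged:
On the way, in this order (a step that is already met when the one before it is completed fails the run):
1. the cover is open and leans back on its stop (value of joint cover above 1.8 rad), for 0.3 s.
2. the tray is tipped with its lip over the guide rail (angle between tray's own z axis and vertical above 0.16 rad and horizontal distance between tray_lip and feeder_rail below 0.09 m and z of tray_lip in the frame of feeder below 0.12 m).
3. all four balls lie in the groove (x of ball0_center in the frame of feeder between -0.006 and 0.006 m and y of ball0_center in the frame of feeder between -0.092 and 0.092 m and z of ball0_center in the frame of feeder between 0.025 and 0.038 m and x of ball1_center in the frame of feeder between -0.006 and 0.006 m and y of ball1_center in the frame of feeder between -0.092 and 0.092 m and z of ball1_center in the frame of feeder between 0.025 and 0.038 m and x of ball2_center in the frame of feeder between -0.006 and 0.006 m and y of ball2_center in the frame of feeder between -0.092 and 0.092 m and z of ball2_center in the frame of feeder between 0.025 and 0.038 m and x of ball3_center in the frame of feeder between -0.006 and 0.006 m and y of ball3_center in the frame of feeder between -0.092 and 0.092 m and z of ball3_center in the frame of feeder between 0.025 and 0.038 m), for 0.2 s.
At the end, for the whole second after the job is handed in: Cover hinge above 1.8 rad. Each ball's centre within 6 mm of the groove's middle line, 25 to 38 mm above the table, at feeder y -92 to +92 mm. Tray flat on the table (tilt under 0.06 rad, origin within 6 mm of it), at rest, not touching the feeder (all of step 3 and value of joint cover above 1.8 rad and angle between tray's own z axis and vertical below 0.06 rad and height (world z) of tray between -0.004 and 0.006 m and linear speed of tray below 0.02 m/s and contact force between tray and feeder below 0.2 N).
It fails at once if a ball falls on the table (height (world z) of any of ball0_center, ball1_center, ball2_center, ball3_center below 0.0135 m).
It fails at once if a bystander is moved more than 30 mm (distance of any of timer, cup_a, cup_b, roll, pen, clip from where it was at the start of the episode above 0.03 m).
It also fails if it takes over 67 s, if anything falls off the work surface, if the arm or the gripper's body presses on something with over 40 N, if the wrist force passes 120 N, or if a joint passes its speed limit or range.

### The arm

A 7-joint arm with a two-finger parallel gripper is mounted at the origin on a cart in front of the work surface, level with it; the furniture and walls round the work are solid. World frame = base frame: x ahead of the robot, y to its left, z up, the work surface at z = 0. Lengths are in m, angles in rad, forces in N, time in s.
With the tool pointing down it reaches from about 0.425 to 0.925 m from the base axis. Payload 6.8 kg.
Tool frame: the origin (TCP) lies on the centre line of the jaws, within the pads' length; the fingertips stand ahead of it and the grasp point (between the pads) lies 11 mm behind it (r.tcp_to_tips is the z of the fingertips in the tool frame, in m); z points along the fingers, y is the line along which they close (so a half turn about z gives the same grasp; the last joint's range is limited). The gripper opens to 85 mm and grips with 20 to 120 N. Pads are 22 mm wide; open, the fingers measure 114 mm over their backs; the gripper's body (76 mm by 85 mm) begins 54 mm behind the grasp point. The pads swing forward as they close: fully open they stand 13 mm farther back than shut.
Start: joints at [1.037, 0.477, 0.022, 1.555, -0.011, 1.109, -0.083], TCP at [0.279, -0.615, 0.239] pointing down, gripper open.
Joint ranges: [-2.96, 2.96], [-0.34, 2.1], [-1.41, 1.46], [0.24, 2.44], [-1.37, 4.51], [0.17, 1.92], [-2.96, 2.96]. Speed limits (rad/s): [2.39, 2.39, 3.14, 3.14, 3.14, 3.14, 3.14].

### API

Orientations are given as a rotation vector (axis times angle).
In Python, from bench import r, optics gives the robot as it stands.
- The arm moves only by the shell command python3 -m creep 'ROWS' [FORCE]. ROWS is a JSON object whose one key "rows" holds a list of rows, each a list of 7 numbers: the shift along the tool's x, y, z in units of 25 mm (1.0 is 25 mm), then the turn, a rotation vector about the tool's x, y, z in units of 8 degrees (1.0 is 8 degrees), then the finger opening in mm, from 0 to 85.4. A call has 1 to 10 rows; each row is the pose to reach, as a shift and turn from the pose commanded when the call began, along the tool's axes at that moment; what a row does not reach only later rows make up. A row lasts 1/8 s, in which the tool goes at most 62.5 mm and 10.7 degrees, less where a joint would pass 70% of its speed; a pose out of reach is approached as far as the arm can. A call with a gripper value outside its range is refused whole. The fingers move at their own pace and stop on an object; FORCE is the grip in N (left out, the last holds). Time passes only in rows, so rows that repeat a pose let the fingers close. It gives the time, the measured TCP pose, the force, the opening and the grip force at its end, in the units of the state.
- r.get_obs(): the state, without advancing time (a new reading comes with each control period).
- optics.grab_frame(name): name is "scene" or "top"; returns a dict with "color" (400x640x3 uint8, blue, green, red), "K" (3x3 intrinsics, pixels), "dist_coeffs" ([k1, k2, p1, p2, k3] as OpenCV has them; the pictures are not rectified), "R" (3x3) and "t" (3): a world point X has camera coordinates R X + t. Camera axes: x right, y down, z forward; pixel columns grow to the right and rows downward; lengths in m; the calibration is good to about 2 mm. A picture is of the moment at which its call begins. There is no depth.
- r.hand_in(): hands the job in; it is judged then, once.
The state is a dict: "clock": time; "joints": joint angles; "qvel": joint speeds; "tau": joint torques, N m; "tcp_pos": TCP position; "orientation": TCP orientation; "contact_force": force on the tool from outside, world axes, zero at the start; "moment": the same for the moment, N m; "grip_width": finger opening in m; "gripper_force": force on a finger pad.
Only numpy, scipy, OpenCV 4.12 (cv2) and the standard library are available. Lean on these libraries where they do the work, as an engineer would, in place of code of your own. Each camera call takes 0.05 s, during which the arm holds its last target. There are 200 camera calls.

## Working session

There is one attempt and no reset: what is moved stays moved. The work goes in short steps, Python scripts to look and compute and a shell command to move; the robot and the scene stay as the last step left them, time stands still between calls to the robot, and variables do not carry over. Pictures are saved under pics/ and viewed, at most 10 in all, crops included, and the job is handed in when it is done.

```bash
ls; mkdir -p pics; python3 - <<'E'
from bench import r, optics
import cv2
for n in("scene","top"):
    f=optics.grab_frame(n); cv2.imwrite(f"pics/{n}0.png",f["color"]); print(n,f["K"],f["dist_coeffs"],f["R"],f["t"])
print(r.get_obs(), r.tcp_to_tips)
E
```

```text
pics
scene [[464.99238351   0.         312.61874461]
 [  0.         464.99238351 205.67537351]
 [  0.           0.           1.        ]] [0.00676437 0.         0.         0.         0.        ] [[-0.7777413  -0.62858307 -0.00133642]
 [-0.39632472  0.49201773 -0.7751421 ]
 [ 0.48789875 -0.60233037 -0.63178552]] [0.41631382 0.27146065 1.31196584]
top [[503.72934289   0.         311.57196126]
 [  0.         503.72934289 194.78493837]
 [  0.           0.           1.        ]] [0.03920181 0.         0.         0.         0.        ] [[-0.0160937  -0.99972413  0.01710729]
 [-0.98704306  0.01315308 -0.15991561]
 [ 0.15964648 -0.01945927 -0.98698244]] [0.01740296 0.54794115 1.50926141]
{'clock': 0.1, 'joints': array([ 1.0368498 ,  0.47772599,  0.02235313,  1.55631095, -0.01146334,
        1.10930332, -0.08310464]), 'qvel': array([-0.00036628, -0.00261058,  0.00227638, -0.00336885,  0.00103314,
       -0.00054838,  0.00039195]), 'tau': array([ 4.20832963e-03, -5.97762823e+01,  1.61373273e+00, -2.81954974e+01,
        1.28473953e-02,  5.09319798e-03,  8.82300014e-06]), 'tcp_pos': array([ 0.27860737, -0.61427002,  0.23843499]), 'orientation': array([-3.06913155e+00, -6.63584255e-01,  7.72601796e-04]), 'contact_force': array([ 0.10669738, -0.98270202, -0.63434983]), 'moment': array([ 0.01420376, -0.01189287, -0.02518101]), 'gripper_force': 0.0, 'grip_width': 0.08616661175362575} 0.008
```

View pics/top0.png

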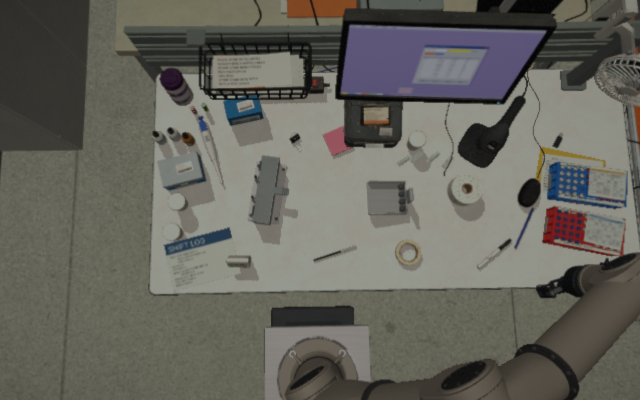

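View pics/scene0.png

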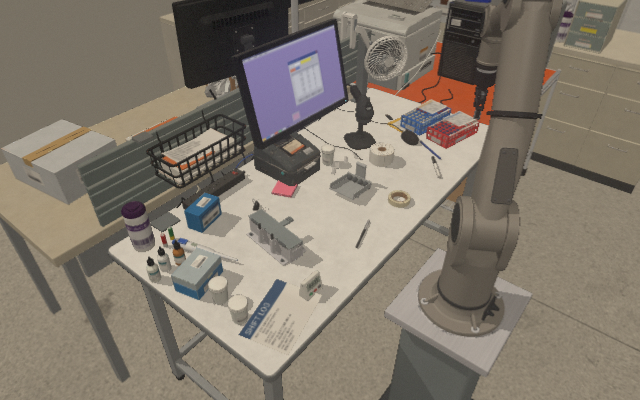

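The top picture shows the feeder near (268,190) with its tab to the right at (290,211). The tray is near (388,198), with its balls and tab on the right at (405,197) and its lip to the left. I'll take enlarged crops.

```bash
python3 - <<'E'
import cv2
a=cv2.imread("pics/top0.png"); b=cv2.imread("pics/scene0.png")
cv2.imwrite("pics/topc.png",cv2.resize(a[145:235,235:425],None,fx=4.2,fy=4.2,interpolation=cv2.INTER_CUBIC))
cv2.imwrite("pics/scenec.png",cv2.resize(b[160:270,230:400],None,fx=4.5,fy=4.5,interpolation=cv2.INTER_CUBIC))
E
```

```text
(no output)
```

View pics/topc.png

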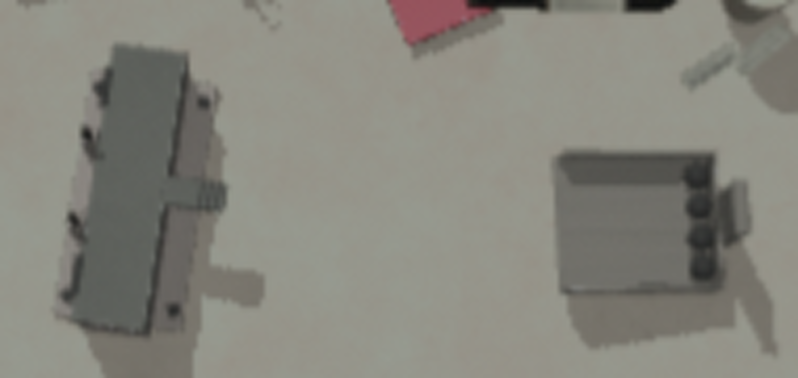

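View pics/scenec.png

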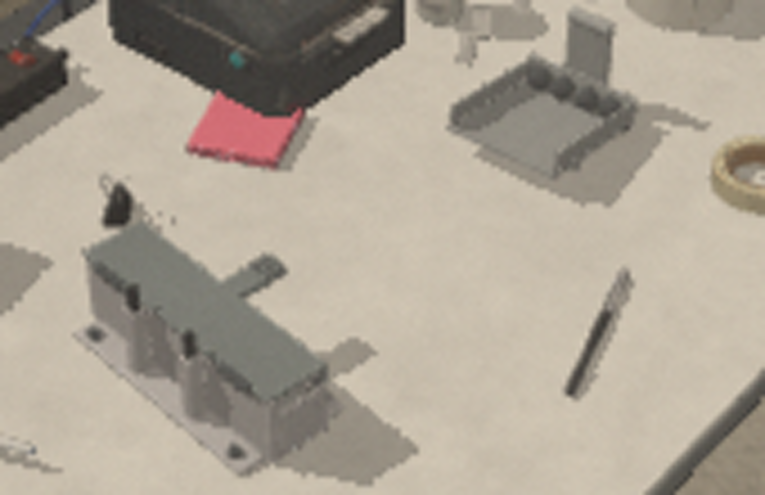

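The crops show the feeder cover corners, its tab end at top crop (225,196), the tray lip at the left edge, the tray tab top at (748,210) and four balls in a column at x≈700. In the scene crop the tab top is at (590,16) and the lip runs (450,127)-(555,178). I'll fit the planar poses to these points.

```bash
cat > vis.py <<'E'
import numpy as np, cv2
from scipy.optimize import least_squares
def cams():
    from bench import optics
    return {n:optics.grab_frame(n) for n in("top","scene")}
def proj(f,P):
    return cv2.projectPoints(np.asarray(P,float).reshape(-1,3),cv2.Rodrigues(f["R"])[0],f["t"],f["K"],f["dist_coeffs"])[0][:,0]
def w(p,P):
    c,s=np.cos(p[2]),np.sin(p[2]); P=np.asarray(P,float).reshape(-1,3)
    return np.c_[P[:,0]*c-P[:,1]*s+p[0],P[:,0]*s+P[:,1]*c+p[1],P[:,2]]
def fit(F,obs,x0):
    def res(p): return np.concatenate([(proj(F[n],w(p,P))-u).ravel() for n,P,u in obs])
    s=least_squares(res,x0,loss="soft_l1"); return s.x,res(s.x).reshape(-1,2)
E
python3 - <<'E'
from vis import *
F=cams()
T=lambda u:(np.array(u)+.5)/4.2-.5+[235,145]
S=lambda u:(np.array(u)+.5)/4.5-.5+[230,160]
m=1e-3
cov=np.array([[26,-103,67],[-28,-103,67],[-28,103,67],[26,103,67],[-72,-11,67],[-72,11,67]])*m
p,e=fit(F,[("top",cov,T([(113,45),(188,52),(147,334),(75,320),(226,182),(224,210)])),
 ("scene",cov,S([(85,255),(138,222),(328,370),(262,400),(265,255),(288,268)])),
 ("scene",np.array([[46,-95,5],[46,95,5]])*m,S([(75,335),(245,475)]))],[.6,.15,1.5])
print("feeder",p,e.round(1).tolist())
q,e=fit(F,[("top",np.array([[-71,-20,86],[-71,20,86]])*m,T([(748,182),(748,238)])),
 ("scene",np.array([[-66,-20,86],[-66,20,86],[59,-52,24],[59,52,24]])*m,S([(570,10),(613,22),(450,127),(555,178)]))],[.6,-.15,1.57])
print("tray",q,e.round(1).tolist())
print("tabs",w(p,[-.054,0,.063]),w(q,[-.066,0,.066]),"hinge",w(p,[.026,0,.062]),"lip",w(q,[.059,0,.024]))
bt=T([(697,175),(699,207),(701,237),(703,267)]);bs=S([(537,72),(563,84),(587,97),(610,103)])
for a,b in zip(bt,bs):
    s=least_squares(lambda X:np.r_[proj(F["top"],X)[0]-a,proj(F["scene"],X)[0]-b],[.6,-.2,.02]); 
    d=s.x-np.r_[q[:2],0];c,k=np.cos(q[2]),np.sin(q[2]);print("ball local",c*d[0]+k*d[1],-k*d[0]+c*d[1],d[2],s.fun.round(1))
E
```

```text
feeder [0.56611889 0.15148079 1.42832864] [[-0.4, -0.8], [-0.8, -0.3], [-0.4, -1.1], [-1.1, -0.1], [0.4, -0.1], [-0.1, 0.3], [-0.5, -0.3], [0.9, -0.2], [0.7, -1.5], [1.8, 0.4], [1.2, -0.2], [0.5, 0.2], [-0.1, 0.2], [-0.4, 0.1]]
tray [ 0.53940137 -0.2238757   1.5720949 ] [[0.0, -0.5], [0.7, -0.6], [0.9, 0.3], [0.4, 1.5], [-0.4, 0.6], [-0.2, 0.4]]
tabs [[0.55845163 0.09802789 0.063     ]] [[ 0.53948707 -0.28987565  0.066     ]] hinge [[0.56981053 0.17721738 0.062     ]] lip [[ 0.53932475 -0.16487575  0.024     ]]
ball local -0.044913303289531116 -0.03559727054396126 0.029983280756919962 [-0.3 -0.5  0.6  0.1]
ball local -0.04596211554750792 -0.011153728735709663 0.028331129201898418 [-0.2 -0.3  0.4  0. ]
ball local -0.047386603443494275 0.011252022592498778 0.02461246207607607 [-0.1 -0.2  0.2  0. ]
ball local -0.04677741840024332 0.034215774147692064 0.0293999839219506 [-0.1 -0.2  0.3  0. ]
```

```bash
cat > pl.py <<'E'
import numpy as np
from scipy.spatial.transform import Rotation as Ro
from bench import r
FE=np.array([.5661,.1515,1.4283]); TR=np.array([.5394,-.2239,1.5721])
def down(yaw_y):   # tool z down, tool y at yaw_y in world
    y=np.array([np.cos(yaw_y),np.sin(yaw_y),0]); z=np.array([0,0,-1.]); return Ro.from_matrix(np.c_[np.cross(y,z),y,z])
def rows(targets):
    o=r.get_obs(); R=Ro.from_rotvec(o["orientation"]); p=np.array(o["tcp_pos"])
    print("t",round(o["clock"],2),"tcp",p.round(4),"F",np.round(o["contact_force"],1),"w",round(o["grip_width"],4),"j",np.round(o["joints"],2))
    for P,Q in targets:
        print(np.r_[R.inv().apply(np.asarray(P)-p)/.025,np.degrees((R.inv()*Q).as_rotvec())/8].round(2).tolist())
E
python3 - <<'E'
from pl import *
Q=down(FE[2]-np.pi/2*1-0) # along -feeder y
t=np.array([.5585,.0980])
rows([([*t,.16],Q),([*t,.050],Q)])
E
```

```text
t 0.2 tcp [ 0.2786 -0.6144  0.2387] F [-0.5 -0.6  0.4] w 0.0852 j [ 1.04  0.48  0.02  1.56 -0.01  1.11 -0.08]
[21.97, -21.33, 3.17, -0.01, -0.0, -7.18]
[21.97, -21.32, 7.57, -0.01, -0.0, -7.18]
```

```bash
python3 -m creep '{"rows":[[11,-10.7,0,0,0,-3.6,60],[11,-10.7,0,0,0,-3.6,60],[11,-10.7,0,0,0,-3.6,60],[11,-10.7,0,0,0,-3.6,60],[22,-21.3,0,0,0,-7.2,60],[22,-21.3,0,0,0,-7.2,60],[22,-21.3,0,0,0,-7.2,60],[22,-21.3,0,0,0,-7.2,60],[22,-21.3,0,0,0,-7.2,60],[22,-21.3,0,0,0,-7.2,60]]}'
python3 - <<'E'
from pl import *
Q=down(FE[2]-np.pi/2)
t=np.array([.5585,.0980])
rows([([*t,.16],Q),([*t,.050],Q)])
E
```

```text
clock: 1.45
tcp_pos: [0.5085, -0.0316, 0.2395]
orientation: [2.371, 2.06, 0.0]
contact_force: [0.8, -1.0, 0.5]
grip_width: 0.0599
gripper_force: 0.0
t 1.45 tcp [ 0.5085 -0.0316  0.2395] F [ 0.8 -1.   0.5] w 0.0599 j [ 0.36  0.24 -0.49  1.92  0.13  1.01 -0.33]
[5.42, 1.25, 3.18, 0.0, 0.0, 0.02]
[5.42, 1.25, 7.58, 0.0, 0.0, 0.02]
```

```bash
python3 -m creep '{"rows":[[2.5,0.6,1,0,0,0,60],[5.4,1.25,3,0,0,0,60],[5.4,1.25,3,0,0,0,60],[5.4,1.25,3,0,0,0,60],[5.4,1.25,3,0,0,0,60],[5.4,1.25,3,0,0,0,60]]}'
python3 - <<'E'
from pl import *
import cv2
from vis import *
f=cams(); a=f["top"]["color"]
cv2.imwrite("pics/chk.png",np.hstack([cv2.resize(f["scene"]["color"][150:280,200:340],None,fx=2.8,fy=3),cv2.resize(a[140:270,215:355],None,fx=2.8,fy=3)]))
Q=down(FE[2]-np.pi/2)
t=np.array([.5585,.0980])
rows([([*t,.10],Q),([*t,.050],Q)])
E
```

```text
clock: 2.2
tcp_pos: [0.5581, 0.0944, 0.1651]
orientation: [2.372, 2.057, 0.001]
contact_force: [-0.2, 0.3, 1.3]
grip_width: 0.0601
gripper_force: 0.0
t 2.3 tcp [0.5581 0.0948 0.165 ] F [-0.3 -0.4 -0.1] w 0.0601 j [ 0.12  0.43 -0.51  1.86  0.26  0.91 -0.65]
[0.13, -0.01, 2.6, 0.01, 0.0, 0.01]
[0.13, -0.01, 4.6, 0.01, 0.0, 0.01]
```

View pics/chk.png

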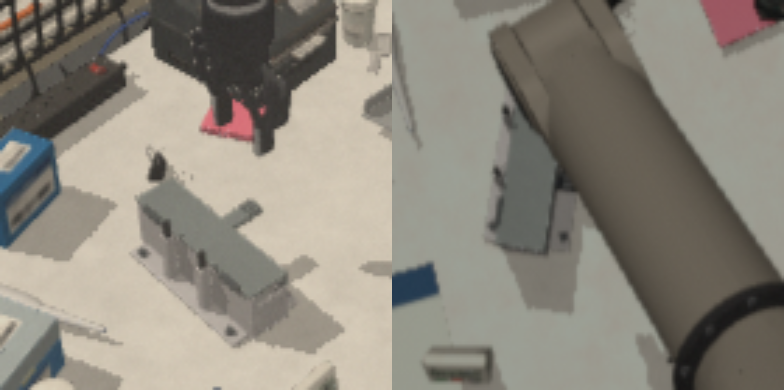

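The gripper hangs over the tab (crop left (245,210)), with its jaws either side along the feeder's y. I'll lower it and close gently.

```bash
python3 -m creep '{"rows":[[0.1,0,1.5,0,0,0,60],[0.1,0,3,0,0,0,60],[0.1,0,4,0,0,0,60],[0.1,0,4.6,0,0,0,60],[0.1,0,4.6,0,0,0,10],[0.1,0,4.6,0,0,0,10],[0.1,0,4.6,0,0,0,10],[0.1,0,4.6,0,0,0,10],[0.1,0,4.6,0,0,0,10]]}' 25
python3 - <<'E'
from pl import *
Q=down(FE[2]-np.pi/2); f=np.array([np.cos(FE[2]),np.sin(FE[2]),0])
p0=np.array(r.get_obs()["tcp_pos"]); g0=p0-np.array([0,0,-.011])
H=np.array([.5698,.1772,.062]); d=(g0-H)@f; z=g0[2]-H[2]; print(d,z)
ys=np.array([-np.sin(FE[2]),np.cos(FE[2]),0])
T=[]
for k in range(1,21):
    th=1.85*k/20; 
    R=Ro.from_rotvec(ys*th)
    g=H+R.apply(g0-H); tl=min(.55,th*.3)
    Qk=Ro.from_rotvec(ys*tl)*Q
    T.append((g+Qk.apply([0,0,.011]),Qk))
rows(T)
E
```

```text
clock: 3.42
tcp_pos: [0.5575, 0.0988, 0.0505]
orientation: [-2.371, -2.06, 0.001]
contact_force: [-6.3, 0.0, 7.2]
grip_width: 0.0217
gripper_force: 26.8
-0.07938210065360594 -0.0005479795132274923
t 3.42 tcp [0.5575 0.0988 0.0505] F [-6.3  0.   7.2] w 0.0217 j [ 0.05  0.59 -0.44  1.93  0.37  0.7  -0.75]
[-0.0, -0.0, -0.29, -0.0, -0.2, 0.02]
[0.03, -0.0, -0.59, -0.0, -0.4, 0.02]
[0.08, -0.0, -0.87, -0.0, -0.59, 0.02]
[0.16, -0.0, -1.15, -0.0, -0.79, 0.02]
[0.26, -0.0, -1.42, -0.0, -0.99, 0.02]
[0.39, 0.0, -1.68, -0.0, -1.19, 0.02]
[0.54, 0.0, -1.93, -0.0, -1.39, 0.02]
[0.72, 0.0, -2.16, -0.0, -1.59, 0.02]
[0.91, 0.0, -2.37, -0.0, -1.79, 0.02]
[1.13, 0.0, -2.56, -0.0, -1.99, 0.02]
[1.36, 0.0, -2.73, -0.0, -2.18, 0.02]
[1.6, 0.0, -2.88, -0.0, -2.38, 0.02]
[1.86, 0.0, -3.01, -0.0, -2.58, 0.02]
[2.12, 0.0, -3.1, -0.0, -2.78, 0.02]
[2.4, 0.0, -3.18, -0.0, -2.98, 0.02]
[2.68, 0.0, -3.23, -0.0, -3.18, 0.02]
[2.96, 0.01, -3.25, 0.0, -3.38, 0.02]
[3.24, 0.01, -3.24, 0.0, -3.58, 0.02]
[3.52, 0.01, -3.21, 0.0, -3.77, 0.02]
[3.8, 0.01, -3.15, 0.0, -3.94, 0.02]
```

```bash
python3 -m creep '{"rows":[[0,0,-0.3,0,-0.2,0,10],[0.05,0,-0.6,0,-0.4,0,10],[0.1,0,-0.87,0,-0.6,0,10],[0.15,0,-1.15,0,-0.8,0,10],[0.25,0,-1.4,0,-1,0,10],[0.4,0,-1.7,0,-1.2,0,10],[0.55,0,-1.95,0,-1.4,0,10],[0.7,0,-2.15,0,-1.6,0,10],[0.9,0,-2.35,0,-1.8,0,10],[1.15,0,-2.55,0,-2,0,10]]}'
python3 - <<'E'
from pl import *
Q=down(FE[2]-np.pi/2); f=np.array([np.cos(FE[2]),np.sin(FE[2]),0])
ys=np.array([-np.sin(FE[2]),np.cos(FE[2]),0])
H=np.array([.5698,.1772,.062]); o=r.get_obs(); Rn=Ro.from_rotvec(o["orientation"])
g=np.array(o["tcp_pos"])-Rn.apply([0,0,.011]); v=g-H; print("r",np.hypot(v@f,v[2]),"th",np.arctan2(v[2],-v@f),o["contact_force"])
g0=np.array([.5575,.0988,.0615])
T=[]
for k in range(11,21):
    th=1.85*k/20; gg=H+Ro.from_rotvec(ys*th).apply(g0-H); Qk=Ro.from_rotvec(ys*min(.55,th*.3))*Q
    T.append((gg+Qk.apply([0,0,.011]),Qk))
rows(T)
E
```

```text
clock: 4.68
tcp_pos: [0.5619, 0.1264, 0.1134]
orientation: [2.22, 1.928, -0.316]
contact_force: [-4.4, -1.6, -2.6]
grip_width: 0.0215
gripper_force: 26.9
r 0.078585248265367 th 0.9086076586054909 [-4.44656305 -1.58283129 -2.56911136]
t 4.67 tcp [0.5619 0.1264 0.1134] F [-4.4 -1.6 -2.6] w 0.0215 j [-0.19  0.56 -0.35  1.8   0.48  1.04 -0.95]
[0.17, -0.02, -0.27, 0.0, -0.16, 0.01]
[0.36, -0.02, -0.48, 0.0, -0.36, 0.01]
[0.57, -0.01, -0.67, 0.0, -0.56, 0.01]
[0.8, -0.01, -0.84, 0.0, -0.76, 0.01]
[1.04, -0.01, -0.99, 0.0, -0.96, 0.01]
[1.3, -0.01, -1.11, 0.0, -1.16, 0.01]
[1.57, -0.01, -1.21, 0.0, -1.35, 0.01]
[1.84, -0.01, -1.28, 0.0, -1.55, 0.01]
[2.12, -0.01, -1.33, 0.0, -1.75, 0.01]
[2.4, -0.01, -1.35, 0.0, -1.92, 0.01]
```

```bash
python3 -m creep '{"rows":[[0.17,0,-0.25,0,-0.15,0,10],[0.35,0,-0.48,0,-0.35,0,10],[0.57,0,-0.67,0,-0.55,0,10],[0.8,0,-0.84,0,-0.75,0,10],[1.05,0,-1,0,-0.95,0,10],[1.3,0,-1.1,0,-1.15,0,10],[1.57,0,-1.2,0,-1.35,0,10],[1.85,0,-1.28,0,-1.55,0,10],[2.1,0,-1.33,0,-1.75,0,10],[2.4,0,-1.35,0,-1.9,0,10]]}'
python3 - <<'E'
from pl import *
f=np.array([np.cos(FE[2]),np.sin(FE[2]),0])
H=np.array([.5698,.1772,.062]); o=r.get_obs(); Rn=Ro.from_rotvec(o["orientation"])
g=np.array(o["tcp_pos"])-Rn.apply([0,0,.011]); v=g-H; print("r",np.hypot(v@f,v[2]),"th",np.arctan2(v[2],-v@f),o["contact_force"],Rn.as_matrix()[:,2])
E
```

```text
clock: 5.92
tcp_pos: [0.5721, 0.1933, 0.129]
orientation: [2.057, 1.787, -0.576]
contact_force: [-0.1, -5.4, -5.6]
grip_width: 0.021
gripper_force: 30.3
r 0.07950942711578983 th 1.8506123884559722 [-0.05558814 -5.44246492 -5.57803457] [-0.07167039 -0.51487428 -0.8542645 ]
```

Cover angle is ~1.85 by kinematics. I'll release and withdraw along the tool axis.

```bash
python3 -m creep '{"rows":[[0,0,0,0,0,0,45],[0,0,0,0,0,0,45],[0,0,0,0,0,0,60],[0,0,-1,0,0,0,60],[0,0,-2.5,0,0,0,60],[0,0,-4,0,0,0,60],[0,0,-5,0,0,0,60],[0,0,-5,0,0,0,60]]}'
python3 - <<'E'
from pl import *
from vis import *
f=cams(); 
cv2.imwrite("pics/open.png",np.hstack([cv2.resize(f["scene"]["color"][130:280,220:360],None,fx=2.8,fy=3),cv2.resize(f["top"]["color"][130:280,215:355],None,fx=2.8,fy=3)]))
Q=down(-np.pi/2+TR[2]-np.pi/2); t=w(TR,[-.066,0,0])[0,:2]
rows([([*t,.20],Q),([*t,.053],Q)])
E
```

```text
clock: 6.92
tcp_pos: [0.5811, 0.2591, 0.2377]
orientation: [2.059, 1.79, -0.568]
contact_force: [-0.6, 0.2, 0.8]
grip_width: 0.06
gripper_force: 0.0
t 7.03 tcp [0.5804 0.2566 0.2353] F [ 0.4 -0.9  0.2] w 0.0602 j [-0.49  0.64 -0.32  1.42  0.5   1.58 -1.05]
[-17.97, 1.43, 12.55, 2.78, 3.21, 9.96]
[-14.92, 1.43, 17.58, 2.78, 3.21, 9.96]
```

View pics/open.png

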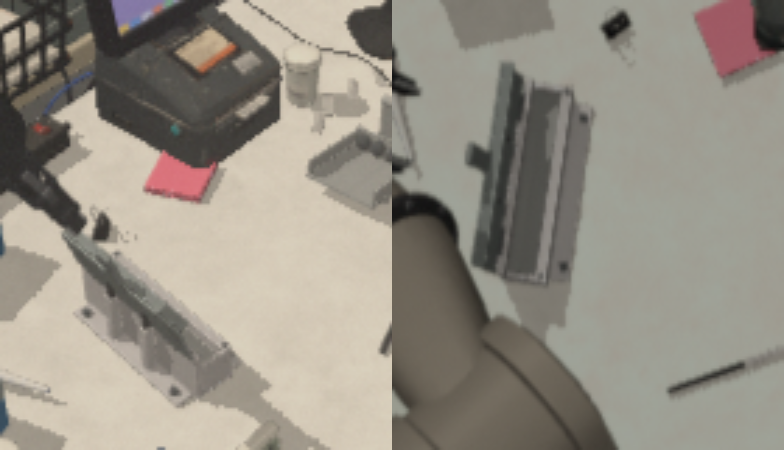

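The cover now leans back on its stop (scene crop (150,270)) and the groove is exposed (top crop (540,180)). Next I go to the tray tab.

```bash
python3 -m creep '{"rows":[[-9.2,0.7,5.2,1.4,1.6,5,60],[-9.2,0.7,5.2,1.4,1.6,5,60],[-9.2,0.7,5.2,1.4,1.6,5,60],[-9.2,0.7,5.2,1.4,1.6,5,60],[-18.4,1.4,11.9,2.8,3.2,10,60],[-18.4,1.4,11.9,2.8,3.2,10,60],[-18.4,1.4,11.9,2.8,3.2,10,60],[-18.4,1.4,11.9,2.8,3.2,10,60],[-18.4,1.4,11.9,2.8,3.2,10,60],[-18.4,1.4,11.9,2.8,3.2,10,60]]}'
cat > q.py <<'E'
from pl import *
from vis import *
Q=down(-np.pi/2+TR[2]-np.pi/2); t=w(TR,[-.066,0,0])[0,:2]
rows([([*t,.12],Q),([*t,.053],Q)])
E
python3 -m creep '{"rows":[[0,0,0,0,0,0,60],[0,0,0,0,0,0,60]]}'; python3 q.py
```

```text
clock: 8.28
tcp_pos: [0.5348, -0.2961, 0.218]
orientation: [3.14, -0.023, -0.007]
contact_force: [-0.6, 0.8, -0.5]
grip_width: 0.0601
gripper_force: 0.0
clock: 8.52
tcp_pos: [0.5392, -0.2877, 0.2193]
orientation: [-3.14, 0.002, 0.002]
contact_force: [-0.1, -0.4, -0.1]
grip_width: 0.0597
gripper_force: 0.0
t 8.53 tcp [ 0.5392 -0.2877  0.2193] F [-0.1 -0.4 -0.1] w 0.0597 j [ 0.37  0.39  0.02  1.74 -0.01  1.02 -1.17]
[0.02, 0.1, 3.97, -0.01, 0.01, -0.02]
[0.02, 0.1, 6.65, -0.01, 0.01, -0.02]
```

```bash
python3 -m creep '{"rows":[[0,0.1,2,0,0,0,50],[0,0.1,4,0,0,0,50],[0,0.1,5.2,0,0,0,50],[0,0.1,6.1,0,0,0,50],[0,0.1,6.6,0,0,0,50],[0,0.1,6.6,0,0,0,30],[0,0.1,6.6,0,0,0,16],[0,0.1,6.6,0,0,0,8],[0,0.1,6.6,0,0,0,4],[0,0.1,6.6,0,0,0,4]]}' 70
python3 -m creep '{"rows":[[0,0,0,0,0,0,4],[0,0,0,0,0,0,4],[0,0,0,0,0,0,4]]}' 90; python3 q.py
```

```text
clock: 9.78
tcp_pos: [0.5398, -0.292, 0.056]
orientation: [-3.141, 0.005, -0.002]
contact_force: [-0.4, 2.3, 5.9]
grip_width: 0.0091
gripper_force: 68.6
clock: 10.15
tcp_pos: [0.5398, -0.292, 0.056]
orientation: [-3.141, 0.005, -0.002]
contact_force: [-0.1, 1.9, 6.4]
grip_width: 0.009
gripper_force: 87.8
t 10.15 tcp [ 0.5398 -0.292   0.056 ] F [-0.1  1.9  6.4] w 0.009 j [ 0.39  0.6   0.01  1.84 -0.01  0.7  -1.17]
[-0.01, -0.09, -2.56, -0.0, -0.01, -0.03]
[-0.01, -0.09, 0.12, -0.0, -0.01, -0.03]
```

```bash
python3 -m creep '{"rows":[[0,0,-0.2,0,0,0,4],[0,0,-0.5,0,0,0,4],[0,0,-0.9,0,0,0,4],[0,0,-1.4,0,0,0,4],[0,0,-2,0,0,0,4],[0,0,-2.6,0,0,0,4],[0,0,-3,0,0,0,4],[0,0,-3.2,0,0,0,4],[0,0,-3.2,0,0,0,4],[0,0,-3.2,0,0,0,4]]}'
python3 - <<'E'
from pl import *
from vis import *
f=cams(); 
cv2.imwrite("pics/lift.png",np.hstack([cv2.resize(f["scene"]["color"][100:250,290:430],None,fx=2.8,fy=3),cv2.resize(f["top"]["color"][130:280,335:475],None,fx=2.8,fy=3)]))
print(r.get_obs())
# predicted lip if rigid
o=r.get_obs(); Rn=Ro.from_rotvec(o["orientation"]); p=np.array(o["tcp_pos"])
R0=Ro.from_rotvec([-3.141,.005,-.002]); p0=np.array([.5398,-.292,.056])
tr=TR.copy(); tr[1]=-.292+.066
L=w(tr,np.array([[59,-52,24],[59,52,24],[-66,-20,86],[-66,20,86]])*1e-3)
M=Rn.apply(R0.inv().apply(L-p0))+p
for n,(ox,oy) in(("scene",(290,100)),("top",(335,130))):
    print(n,((proj(f[n],M)-[ox,oy]+.5)*[2.8,3]-.5+([392,0] if n=="top" else [0,0])).round(0).tolist())
E
```

```text
clock: 11.4
tcp_pos: [0.5384, -0.292, 0.1341]
orientation: [-3.141, 0.006, 0.003]
contact_force: [0.2, 0.3, -3.3]
grip_width: 0.0085
gripper_force: 87.6
{'clock': 11.5, 'joints': array([ 0.3806231 ,  0.49015563,  0.01931009,  1.80264822, -0.01249944,
        0.85087195, -1.16848046]), 'qvel': array([ 0.00039233, -0.00144406, -0.00170416, -0.00018277,  0.00257031,
        0.00043393, -0.00835601]), 'tau': array([ 1.91378800e-03, -5.82851350e+01,  1.61429174e+00, -2.49246240e+01,
       -7.60458363e-02,  6.03447994e-02,  1.11717304e-04]), 'tcp_pos': array([ 0.53849756, -0.29196138,  0.13410769]), 'orientation': array([-3.14054414e+00,  5.65907251e-03,  2.66344864e-03]), 'contact_force': array([ 0.29970439, -0.27103581, -2.96243795]), 'moment': array([-0.1375526 ,  0.02845972, -0.08102383]), 'gripper_force': 87.64416575431824, 'grip_width': 0.008551254817562332}
scene [[114.0, 213.0], [182.0, 245.0], [194.0, 132.0], [221.0, 143.0]]
top [[493.0, 142.0], [496.0, 246.0], [624.0, 161.0], [626.0, 202.0]]
```

View pics/lift.png

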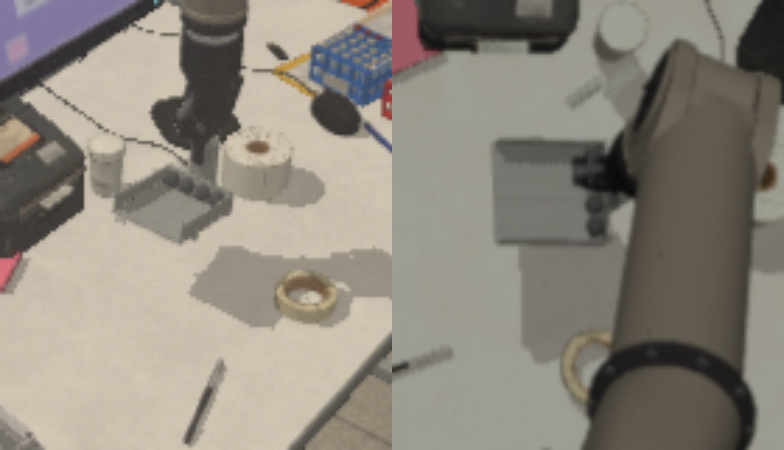

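The tray is level in the grip (lip at scene crop (114,207)-(182,242), as predicted), and the balls are still at the back. Now I work out the carry and tip poses.

```bash
cat > tp.py <<'E'
from pl import *
from vis import *
R0=Ro.from_rotvec([-3.141,.005,-.002]); p0=np.array([.5398,-.292,.056])
RT=Ro.from_euler("z",TR[2]); OT=np.array([.5395,-.226,0])
def pose(lx,lz,tilt=0,ly=0):  # lip at feeder local (lx,ly,lz) mm, tilt deg lip-down
    L=w(FE,np.array([lx,ly,lz])*1e-3)[0]
    Rn=Ro.from_euler("z",FE[2])*Ro.from_euler("y",tilt,degrees=True)
    O=L-Rn.apply([.059,0,.024])
    return O+Rn.apply(RT.inv().apply(p0-OT)), Rn*RT.inv()*R0
def now():
    o=r.get_obs(); R=Ro.from_rotvec(o["orientation"]); p=np.array(o["tcp_pos"])
    Rn=R*R0.inv()*RT; O=p-Rn.apply(RT.inv().apply(p0-OT)); L=O+Rn.apply([.059,0,.024])
    d=L-np.r_[FE[:2],0]; c,s=np.cos(FE[2]),np.sin(FE[2])
    print("lip local mm",np.round(1e3*np.array([c*d[0]+s*d[1],-s*d[0]+c*d[1],d[2]]),1),"tilt",np.degrees(np.arcsin(-Rn.as_matrix()[2,0])).round(1))
E
python3 - <<'E'
from tp import *
now(); rows([pose(-60,95),pose(-40,75)])
E
```

```text
lip local mm [-319.2  -17.5  102.2] tilt -0.0
t 11.5 tcp [ 0.5385 -0.292   0.1341] F [ 0.3 -0.3 -3. ] w 0.0086 j [ 0.38  0.49  0.02  1.8  -0.01  0.85 -1.17]
[0.02, -10.41, 0.3, -0.0, 0.02, 1.03]
[0.14, -11.2, 1.1, -0.0, 0.02, 1.03]
```

```bash
python3 -m creep '{"rows":[[0,-0.2,0,0,0,0,4],[0,-0.6,0,0,0,0.1,4],[0,-1.1,0,0,0,0.15,4],[0,-1.7,0,0,0,0.2,4],[0,-2.3,0,0,0,0.25,4],[0,-2.9,0,0,0,0.3,4],[0,-3.5,0,0,0,0.35,4],[0,-4.1,0,0,0,0.4,4],[0,-4.7,0,0,0,0.5,4],[0,-5.3,0,0,0,0.6,4]]}'
python3 -m creep '{"rows":[[0,-0.6,0,0,0,0.05,4],[0,-1.2,0,0,0,0.1,4],[0,-1.8,0,0,0,0.15,4],[0,-2.4,0,0,0,0.2,4],[0,-3,0,0,0,0.3,4],[0,-3.6,0.1,0,0,0.35,4],[0,-4.2,0.2,0,0,0.4,4],[0,-4.7,0.25,0,0,0.4,4],[0,-5,0.3,0,0,0.4,4],[0,-5.1,0.3,0,0,0.4,4]]}'
python3 - <<'E'
from tp import *
now(); rows([pose(-40,75),pose(-13,65),pose(-13,53)]+[pose(-13,53,t) for t in(6,12,16,20)])
E
```

```text
clock: 12.75
tcp_pos: [0.5393, -0.1586, 0.1348]
orientation: [-3.138, 0.138, 0.001]
contact_force: [-1.0, -0.1, -5.4]
grip_width: 0.0085
gripper_force: 87.7
clock: 14.0
tcp_pos: [0.5504, -0.0322, 0.1272]
orientation: [-3.133, 0.224, 0.002]
contact_force: [-0.9, -0.1, -3.5]
grip_width: 0.0086
gripper_force: 87.7
lip local mm [-59.   -9.7  95.2] tilt 0.0
t 14.0 tcp [ 0.5504 -0.0322  0.1272] F [-0.9 -0.1 -3.5] w 0.0086 j [-0.05  0.41 -0.01  1.95  0.    0.78 -1.77]
[-0.41, -0.76, 0.81, 0.0, 0.02, 0.03]
[-0.41, -1.84, 1.21, 0.0, 0.02, 0.03]
[-0.41, -1.84, 1.69, 0.0, 0.02, 0.03]
[-0.41, -2.0, 1.18, -0.75, 0.02, 0.03]
[-0.41, -2.22, 0.68, -1.5, 0.02, 0.03]
[-0.41, -2.39, 0.36, -2.0, 0.02, 0.03]
[-0.41, -2.58, 0.06, -2.5, 0.02, 0.03]
```

```bash
python3 -m creep '{"rows":[[-0.1,-0.2,0.2,0,0,0,4],[-0.2,-0.6,0.5,0,0,0,4],[-0.3,-1,0.8,0,0,0,4],[-0.4,-1.4,1,0,0,0,4],[-0.4,-1.7,1.2,0,0,0,4],[-0.4,-1.84,1.35,0,0,0,4],[-0.4,-1.84,1.4,0,0,0,4],[-0.4,-1.84,1.4,0,0,0,4],[-0.4,-1.84,1.4,0,0,0,4]]}'
python3 - <<'E'
from tp import *
now(); f=cams(); M=w(FE,np.array([[-13,-52,60],[-13,52,60],[-16,-95,46],[-16,95,46]])*1e-3)
cv2.imwrite("pics/pre.png",np.hstack([cv2.resize(f["scene"]["color"][150:270,230:350],None,fx=3.3,fy=4),cv2.resize(f["top"]["color"][130:250,235:355],None,fx=3.3,fy=4)]))
for n,(ox,oy) in(("scene",(230,150)),("top",(235,130))):
    print(n,((proj(f[n],M)-[ox,oy]+.5)*[3.3,4]-.5+([396,0] if n=="top" else [0,0])).round(0).tolist())
E
```

```text
clock: 15.12
tcp_pos: [0.5473, 0.0139, 0.0926]
orientation: [-3.133, 0.226, 0.001]
contact_force: [-1.5, -0.4, -3.6]
grip_width: 0.0083
gripper_force: 87.7
lip local mm [-13.9  -0.2  60.6] tilt 0.0
scene [[125.0, 281.0], [194.0, 345.0], [101.0, 267.0], [228.0, 385.0]]
top [[518.0, 172.0], [502.0, 306.0], [528.0, 123.0], [500.0, 364.0]]
```

View pics/pre.png

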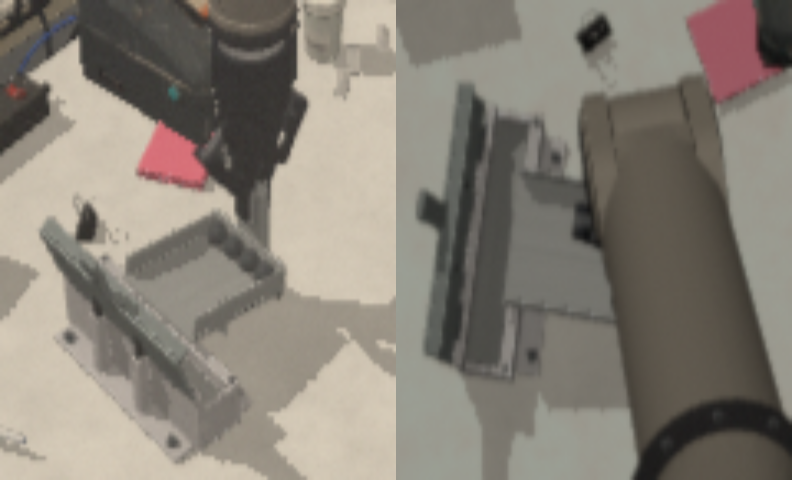

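```bash
python3 -m creep '{"rows":[[0,-0.04,0.15,0,0,0,4],[0,-0.04,0.28,0,0,0,4],[0,-0.1,0.1,-0.25,0,0,4],[0,-0.15,-0.06,-0.5,0,0,4],[0,-0.2,-0.23,-0.75,0,0,4],[0,-0.27,-0.4,-1,0,0,4],[0,-0.34,-0.56,-1.25,0,0,4],[0,-0.42,-0.73,-1.5,0,0,4],[0,-0.5,-0.89,-1.75,0,0,4],[0,-0.59,-1.05,-2,0,0,4]]}'
python3 - <<'E'
from tp import *
now(); rows([pose(-13,53.5,t) for t in(16,18,20,22,24,26,28,30)])
E
```

```text
clock: 16.48
tcp_pos: [0.5492, 0.0292, 0.1188]
orientation: [2.854, -0.205, -0.03]
contact_force: [-0.7, 0.3, -3.4]
grip_width: 0.0089
gripper_force: 87.9
lip local mm [-12.3   0.1  53.4] tilt 16.1
t 16.48 tcp [0.5492 0.0292 0.1188] F [-0.7  0.3 -3.4] w 0.0089 j [-0.41  0.47  0.12  1.92  0.25  0.89 -2.18]
[-0.02, 0.03, 0.01, 0.01, 0.02, 0.03]
[-0.02, -0.02, -0.16, -0.24, 0.02, 0.03]
[-0.02, -0.07, -0.33, -0.49, 0.02, 0.03]
[-0.02, -0.13, -0.5, -0.74, 0.02, 0.03]
[-0.02, -0.19, -0.67, -0.99, 0.02, 0.03]
[-0.02, -0.27, -0.84, -1.24, 0.02, 0.03]
[-0.02, -0.34, -1.0, -1.49, 0.02, 0.03]
[-0.02, -0.43, -1.16, -1.74, 0.02, 0.03]
```

```bash
python3 -m creep '{"rows":[[0,0,-0.08,-0.12,0,0,4],[0,-0.02,-0.16,-0.24,0,0,4],[0,-0.05,-0.25,-0.36,0,0,4],[0,-0.07,-0.33,-0.49,0,0,4],[0,-0.09,-0.41,-0.61,0,0,4],[0,-0.11,-0.45,-0.67,0,0,4],[0,-0.11,-0.45,-0.67,0,0,4],[0,-0.11,-0.45,-0.67,0,0,4],[0,-0.11,-0.45,-0.67,0,0,4],[0,-0.11,-0.45,-0.67,0,0,4]]}'
cat > look.py <<'E'
import sys
from tp import *
now(); f=cams()
cv2.imwrite(sys.argv[1],np.hstack([cv2.resize(f["scene"]["color"][150:270,230:350],None,fx=3.3,fy=4),cv2.resize(f["top"]["color"][130:250,235:355],None,fx=3.3,fy=4)]))
rows([pose(-13,53.5,t) for t in(22,24,26,28,30)]+[pose(-13,75,20)])
E
python3 look.py pics/p1.png
```

```text
clock: 17.73
tcp_pos: [0.55, 0.0344, 0.1287]
orientation: [2.763, -0.199, -0.038]
contact_force: [-1.2, -0.4, -2.8]
grip_width: 0.0087
gripper_force: 88.1
lip local mm [-13.4   0.   53.4] tilt 21.4
t 17.82 tcp [0.55   0.0345 0.1287] F [-0.6  0.1 -2.2] w 0.0088 j [-0.48  0.49  0.15  1.89  0.31  0.96 -2.26]
[-0.02, -0.02, -0.06, -0.08, 0.02, 0.03]
[-0.02, -0.07, -0.24, -0.33, 0.02, 0.03]
[-0.02, -0.13, -0.41, -0.58, 0.02, 0.03]
[-0.02, -0.19, -0.58, -0.83, 0.02, 0.03]
[-0.02, -0.26, -0.74, -1.08, 0.02, 0.03]
[-0.02, 0.33, -0.69, 0.17, 0.02, 0.03]
```

View pics/p1.png

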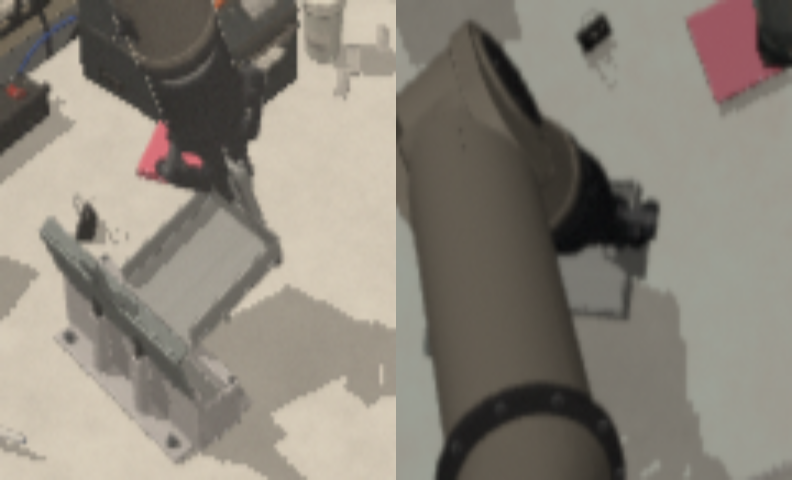

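Tray floor looks empty (scene crop (200,260)), and the load dropped by ~1.3 N, the weight of four balls. I'll tip a bit more for certainty, then rise and retreat.

```bash
python3 -m creep '{"rows":[[0,-0.05,-0.15,-0.2,0,0,4],[0,-0.1,-0.33,-0.45,0,0,4],[0,-0.16,-0.5,-0.7,0,0,4],[0,-0.19,-0.58,-0.83,0,0,4],[0,-0.19,-0.58,-0.83,0,0,4],[0,-0.19,-0.58,-0.83,0,0,4],[0,0,-0.75,-0.4,0,0,4],[0,0.2,-0.8,-0.1,0,0,4],[0,0.33,-0.8,0.17,0,0,4],[0,0.4,-0.9,0.17,0,0,4]]}'
python3 - <<'E'
from tp import *
now(); rows([pose(-13,85,20),pose(-40,95,10),pose(-80,95,0),pose(-250,95,0),pose(-250,40,0)])
E
```

```text
clock: 19.08
tcp_pos: [0.5496, 0.0319, 0.1537]
orientation: [2.786, -0.203, -0.037]
contact_force: [0.0, -0.2, -3.7]
grip_width: 0.0089
gripper_force: 88.1
lip local mm [-14.2  -0.1  80.8] tilt 20.0
t 19.07 tcp [0.5496 0.0319 0.1537] F [ 0.  -0.2 -3.7] w 0.0089 j [-0.46  0.45  0.15  1.88  0.29  1.   -2.22]
[-0.02, 0.01, -0.17, 0.0, 0.02, 0.01]
[-0.01, 1.31, 0.71, 1.25, 0.02, 0.01]
[-0.01, 2.8, 2.15, 2.5, 0.01, 0.01]
[0.02, 9.2, 4.48, 2.5, 0.01, 0.01]
[0.02, 8.44, 6.54, 2.5, 0.01, 0.01]
```

```bash
python3 -m creep '{"rows":[[0,0.3,0,0.4,0,0,4],[0,0.9,0.5,0.9,0,0,4],[0,1.8,1.1,1.5,0,0,4],[0,2.8,2,2.2,0,0,4],[0,4.2,2.7,2.5,0,0,4],[0,6,3.3,2.5,0,0,4],[0,7.8,3.9,2.5,0,0,4],[0,9.2,4.5,2.5,0,0,4],[0,9.2,4.5,2.5,0,0,4],[0,9.2,4.5,2.5,0,0,4]]}'
python3 - <<'E'
from tp import *
import cv2
now(); f=cams(); 
cv2.imwrite("pics/fin.png",np.hstack([cv2.resize(f["scene"]["color"][140:280,230:400],None,fx=2.3,fy=3),cv2.resize(f["top"]["color"][130:270,235:405],None,fx=2.3,fy=3)]))
rows([(p0+[0,0,.05],R0),(p0+[0,0,.008],R0),(p0,R0)])
E
```

```text
clock: 20.32
tcp_pos: [0.5136, -0.2176, 0.1259]
orientation: [-3.132, 0.224, 0.002]
contact_force: [0.3, 0.9, -3.2]
grip_width: 0.009
gripper_force: 88.2
lip local mm [-247.8    0.4   94. ] tilt -0.0
t 20.43 tcp [ 0.514  -0.2168  0.126 ] F [ 0.3  0.  -1.9] w 0.0088 j [ 0.22  0.42  0.08  1.94 -0.05  0.78 -1.38]
[1.45, 2.83, 0.79, -0.0, 0.02, -0.99]
[1.45, 2.84, 2.47, -0.0, 0.02, -0.99]
[1.45, 2.84, 2.79, -0.0, 0.02, -0.99]
```

View pics/fin.png

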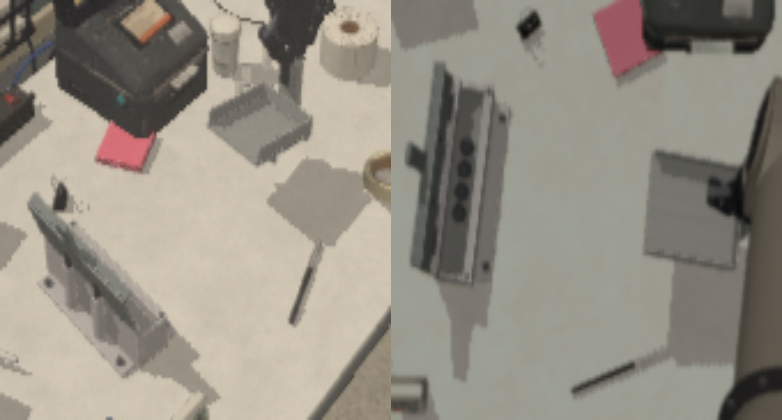

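All four balls lie in single file in the groove (top crop (467,148) to (459,213)), the cover is open and the tray is empty. I'll set it back at its original place.

```bash
python3 -m creep '{"rows":[[0.5,1,0.3,0,0,-0.3,4],[1,2,0.6,0,0,-0.7,4],[1.45,2.84,0.9,0,0,-1,4],[1.45,2.84,1.6,0,0,-1,4],[1.45,2.84,2.1,0,0,-1,4],[1.45,2.84,2.4,0,0,-1,4],[1.45,2.84,2.6,0,0,-1,4],[1.45,2.84,2.65,0,0,-1,4],[1.45,2.84,2.65,0,0,-1,4],[1.45,2.84,2.65,0,0,-1,4]]}'
python3 - <<'E'
from tp import *
rows([(p0,R0)])
E
```

```text
clock: 21.68
tcp_pos: [0.5394, -0.294, 0.0602]
orientation: [-3.141, 0.006, 0.0]
contact_force: [0.4, 0.4, -2.3]
grip_width: 0.0087
gripper_force: 88.3
t 21.68 tcp [ 0.5394 -0.294   0.0602] F [ 0.4  0.4 -2.3] w 0.0087 j [ 0.36  0.59  0.06  1.84 -0.05  0.71 -1.14]
[0.01, -0.08, 0.17, 0.0, 0.01, -0.0]
```

```bash
python3 -m creep '{"rows":[[0,0,0.08,0,0,0,4],[0,0,0.14,0,0,0,4],[0,0,0.2,0,0,0,4],[0,0,0.2,0,0,0,4]]}'
```

```text
clock: 22.18
tcp_pos: [0.5393, -0.294, 0.056]
orientation: [-3.141, 0.006, 0.001]
contact_force: [-2.8, 0.9, 8.5]
grip_width: 0.0088
gripper_force: 90.1
```

Contact with the table. I'll release and rise.

```bash
python3 -m creep '{"rows":[[0,0,0,0,0,0,16],[0,0,0,0,0,0,30],[0,0,0,0,0,0,50],[0,0,0,0,0,0,50],[0,0,-0.6,0,0,0,50],[0,0,-1.5,0,0,0,50],[0,0,-3,0,0,0,50],[0,0,-5,0,0,0,50],[0,0,-6,0,0,0,50],[0,0,-6,0,0,0,50]]}'
python3 - <<'E'
from tp import *
f=cams(); 
# compare the tray and feeder area with the start picture
a=cv2.imread("pics/scene0.png"); b=f["scene"]["color"]
d=cv2.absdiff(a,b).max(2)
print("changed px: tray",(d[160:215,325:375]>50).sum(),"shift", cv2.phaseCorrelate(*[np.float32(cv2.cvtColor(i,6)[175:215,325:375]) for i in(a,b)]))
cv2.imwrite("pics/end.png",b)
E
```

```text
clock: 23.42
tcp_pos: [0.5407, -0.2948, 0.2083]
orientation: [3.14, -0.006, 0.007]
contact_force: [0.7, 0.8, -0.9]
grip_width: 0.0501
gripper_force: 0.0
changed px: tray 40 shift ((0.2750351530024453, -0.3494877108811423), 0.9295054864883423)
```

```bash
python3 -c "
from bench import r
print(r.hand_in())"
```

```text
the job is handed in; nothing more can be done
None
```

I handed the job in at about 23 s: the cover leans back on its stop, all four balls lie in single file in the groove, and the empty tray is set down and released where it started; the hand-in returned no verdict.

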